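# Slide a battery pack down the tester's lane and start the test

### The job

Push the battery pack along the lane between the tester's two metal guide rails until its nose is up against the contact face at the end of the lane, with neither the pack nor the robot ever touching a rail. Then press the round start button on top of the tester all the way down and let it come back up. Only push: do not grip, lift, tip or ram the pack, do not press the button before the pack is home, and leave everything else where it stands.

Things in the scene. Friction and masses are not known exactly. Their poses are not given: they have to be found in the camera images.
- pack: The pack to push: loose black box with ribbed grey top, 100 long (its x) x 64 wide x 40 mm high, 0.25 to 0.5 kg. Origin at the centre of its underside; +x is its nose (the end with brass contact pads), z up. Starts on the open deck before the lane's mouth, up to 14 mm off the lane's centre line and turned up to 0.15 rad. It slides with ordinary friction and stays where left.
- tester: The battery tester, fixed on the bench: a flat grey deck, x -230 to +210 mm, y -65 to +65 mm, top 8 mm above the bench (the pack slides on it), with a blue housing on it from x 130 to 210 mm, its top 62 mm above the bench. Origin at bench height on the lane's centre line; x is the direction to push, z up. The lane between the rails is y -41 to +41 mm; before x = -59 mm there are no rails.
- rail_left: Bare aluminium guide rail on the tester's +y side, 188 long x 8 wide x 10 mm high, x -59 to +129 mm of the tester; its top is 18 mm above the bench, its inner face 41 mm from the lane's centre line (9 mm beside a centred pack). Origin at the centre of its underside (95 mm before the contact face), x along the lane. Must not be touched.
- rail_right: The same rail on the tester's -y side.
- stop_face (a point): Point at the foot of the contact face (the housing's front, at x = 130 mm of the tester) at the end of the lane: on the centre line, at deck height, 8 mm above the bench. The pack's nose comes up against this face; the pack's origin is then 50 mm before it.
- start_button_top (a point): Centre of the top of the tester's round grey start button, 26 mm wide, in the middle of the housing's top; pressed straight down. Beside it on the housing are a fixed black selector dial (26 mm wide, 44 mm to the -y side) and a flat display (+y side), no part of the job.
- start_button (a joint): Travel of the start button in m: 0 up, 0.006 fully down (about 4 N); it springs back.
- small_pack: A smaller battery pack, 75 x 50 x 24 mm, loose on the bench beside the lane. Leave alone. Origin under its centre.
- screw_jar: A clear screw jar with a steel cap, 40 mm wide, 50 mm high, loose on the bench beside the tester's housing. Leave alone. Origin under its centre.
- dust_blower: A black rubber dust blower standing nozzle up, 58 mm wide, 100 mm high, loose on the bench about 200 mm from the lane. Leave alone. Origin under its centre.
- parts_tray: A blue divided parts tray, 110 x 75 x 18 mm, loose on the bench beside the deck. Leave alone. Origin under its centre.
- spudger: A pry tool with blue handle 150 x 22 x 12 mm and a steel blade 50 mm on, lying on the bench along the lane. Leave alone. Origin under the handle's centre.

How it is judged (in metres and radians):
On the way, in this order (a step that is already met when the one before it is completed fails the run):
1. the pack stands home at the end of the lane, at rest (x of pack in the frame of tester above 0.074 m and y of pack in the frame of tester between -0.009 and 0.009 m and z of pack in the frame of tester below 0.011 m and angle between the x axis of pack and the x axis of tester, either way round below 0.12 rad and angle between pack's own z axis and vertical below 0.06 rad and linear speed of pack below 0.01 m/s), for 0.2 s.
2. the start button is pressed fully down (value of joint start_button above 0.0045 m), for 0.05 s.
At the end, for the whole second after the job is handed in: The pack stands flat on the deck at the end of the lane, its nose within 6 mm of the contact face, within 9 mm of the centre line and 0.12 rad of the lane's direction, at rest; the start button has been pressed (over 4.5 of its 6 mm) after that and is up again (all of step 1 and value of joint start_button below 0.002 m); the robot touches nothing.
It fails at once if a guide rail is touched, by the pack or the robot (contact force between any of rail_left, rail_right and anything else above 0.1 N).
It fails at once if the pack is lifted more than 6 mm off the deck, tipped or pushed off the deck (z of pack in the frame of tester above 0.014 m or z of pack in the frame of tester below 0.003 m or angle between pack's own z axis and vertical above 0.15 rad).
It fails at once if the pack is gripped or rammed (over 30 N from the fingers) (contact force between the fingers and pack above 30 N).
It fails at once if the start button is pressed before the pack is home (value of joint start_button above 0.003 m and x of pack in the frame of tester below 0.074 m).
It fails at once if another loose thing is moved more than 15 mm or knocked over (distance of any of small_pack, screw_jar, dust_blower, parts_tray, spudger from where it was at the start of the episode above 0.015 m or angle between any of small_pack, screw_jar, dust_blower, parts_tray, spudger's own z axis and vertical above 0.4 rad).
It also fails if it takes over 72 s, if anything falls off the work surface, if the arm or the gripper's body presses on something with over 40 N, if the wrist force passes 120 N, or if a joint passes its speed limit or range.

### The arm

A 6-joint arm with a two-finger parallel gripper is mounted at the origin on the work surface. World frame = base frame: x ahead of the robot, y to its left, z up, the work surface at z = 0. Lengths are in m, angles in degrees, forces in N, time in s.
With the tool pointing down it reaches from about 0.35 to 0.875 m from the base axis. Payload 4.2 kg.
Tool frame: the origin (TCP) lies on the centre line of the jaws, within the pads' length; the fingertips stand 22 mm ahead of it and the grasp point (between the pads) lies 3 mm ahead of it (r.tcp_to_tips is the distance from the TCP to the fingertips, in m); z points along the fingers, y is the line along which they close (so a half turn about z gives the same grasp; the last joint's range is limited). The gripper opens to 87 mm and grips with 3 to 60 N. Pads are 19 mm wide; open, the fingers measure 117 mm over their backs; the gripper's body (75 mm by 190 mm) begins 51 mm behind the grasp point.
Start: joints at [84.947, 22.042, 0.453, 0, -68.411, -14.817], TCP at [0.212, 0.588, 0.245] pointing down, gripper open.
Joint ranges: [-179.83, 179.83], [-69.29, 118.12], [-61.27, 80.66], [-181.25, 117.63], [-171.15, -9.14], [-177.46, 177.46]. Speed limits (degrees/s): [159.86, 159.86, 180, 180, 180, 180].

### API

Orientations are given as a 3x3 rotation matrix whose columns are the frame's x, y, z axes.
In Python, from station import r gives the robot as it stands.
- The arm moves only by the tool apply_moves, never from a script. Its argument "plan" is a list of rows, each an object with "grip": the opening, from 0 (shut) to 1 (fully open); "offset": the shift along the tool's x, y, z in cm, a list of three; "spin": the turn about the tool's z in rad. A call has 1 to 5 rows; each row is the pose to reach, as a shift and turn from the pose commanded when the call began, along the tool's axes at that moment; what a row does not reach only later rows make up. A row lasts 1/10 s, in which the tool goes at most 50 mm and 8.59 degrees, less where a joint would pass 70% of its speed; a pose out of reach is approached as far as the arm can. A call with a gripper value outside its range is refused whole. The fingers move at their own pace and stop on an object; the grip force is fixed at half the most. Time passes only in rows, so rows that repeat a pose let the fingers close. It gives the time, the measured TCP pose, the force, the opening and the grip force at its end, in the units of the state.
- r.sense(): the state, without advancing time (a new reading comes with each control period).
- r.capture(name): name is "scene" or "top" or "wrist"; returns a dict with "img" (480x640x3 uint8, blue, green, red), "depth" (480x640 float32, m along the optical axis (not along the pixel's ray), 0 where there is no reading), "mtx" (3x3 intrinsics, pixels), "R" (3x3) and "t" (3): a world point X has camera coordinates R X + t. Camera axes: x right, y down, z forward; pixel columns grow to the right and rows downward; lengths in m; the calibration is good to about 2 mm. A picture is of the moment at which its call begins.
- r.finish_job(): hands the job in; it is judged then, once.
The state is a dict: "time_s": time; "joints": joint angles; "joint_velocities": joint speeds; "effort": joint torques, N m; "tcp_pos": TCP position; "ee_rot": TCP orientation; "wrist_force": force on the tool from outside, world axes, zero at the start; "moment": the same for the moment, N m; "gripper_width": opening from 0.0 (shut) to 1.0 (fully open); "gripper_force": force on a finger pad.
Only numpy, scipy, OpenCV 4.12 (cv2) and the standard library are available. Lean on these libraries where they do the work, as an engineer would, in place of code of your own. Each camera call takes 0.05 s, during which the arm holds its last target. There are 200 camera calls.

## Working session

There is one attempt and no reset: what is moved stays moved. The work goes in short steps, Python scripts to look and compute and a tool call to move; the robot and the scene stay as the last step left them, time stands still between calls to the robot, and variables do not carry over. Pictures are saved under pics/ and viewed, at most 10 in all, crops included, and the job is handed in when it is done.

Besides the shell and the picture viewer there is one more tool, called after "Call:" by a JSON object that holds its "fn" and its "kwargs". apply_moves: Moves the arm, as the interface text tells. Its arguments: {"type":"object","properties":{"plan":{"type":"array"}},"required":["plan"]}

```bash
mkdir -p pics; python3 - <<'E'
from station import r
import cv2,numpy as np
s=r.sense();print(s['time_s'],s['tcp_pos'],np.round(s['ee_rot'],3).tolist(),s['gripper_width'],r.tcp_to_tips)
for n in("top","scene"):
    c=r.capture(n);cv2.imwrite(f"pics/{n}0.png",c['img']);np.savez(f"{n}0.npz",**c)
    print(n,(-c['R'].T@c['t']).round(3))
E
```

```text
0.0 [0.21222098 0.58726827 0.24344468] [[0.94, -0.34, -0.001], [-0.34, -0.94, -0.002], [0.0, 0.002, -1.0]] 1.002589661178247 0.022
top [0.44  0.009 0.719]
scene [1.039 0.233 0.88 ]
```

View pics/top0.png

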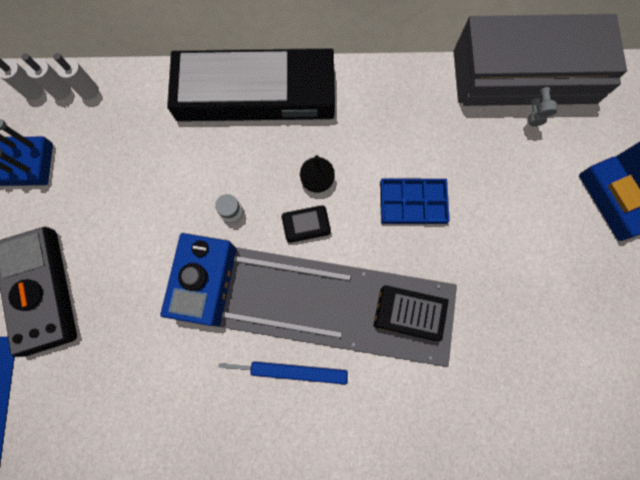

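View pics/scene0.png

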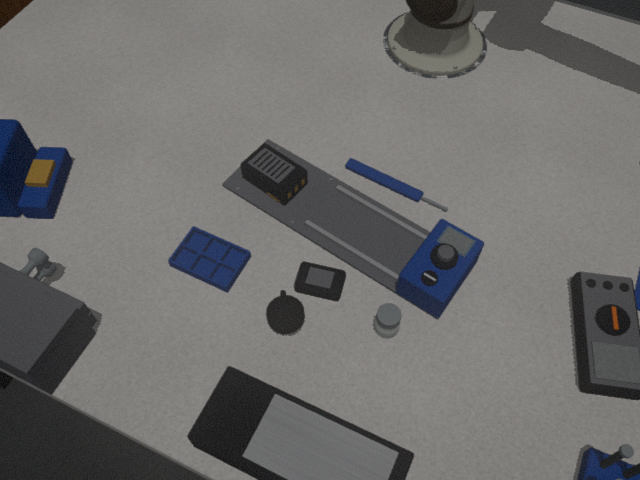

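The top view shows the tester with its housing at (199,280), the button at (193,277), rails running from x=230 to x=350, and the pack at (412,314) with its nose to the left. The spudger is at (299,373), below the lane.

```bash
cat > h.py <<'E'
import numpy as np,cv2
def cloud(c):
    v,u=np.mgrid[0:480,0:640]; d=c['depth']
    K=c['mtx']; p=np.stack([(u-K[0,2])/K[0,0]*d,(v-K[1,2])/K[1,1]*d,d],-1)
    return (p-c['t'])@c['R']
def pix(c,u,v,z):
    K=c['mtx'];R=c['R'];o=-R.T@c['t'];d=R.T@np.array([(u-K[0,2])/K[0,0],(v-K[1,2])/K[1,1],1])
    return o+d*(z-o[2])/d[2]
def rect(P):
    (c,s,a)=cv2.minAreaRect((P[:,:2]*1000).astype(np.float32)); return np.round(c,1),np.round(s,1),round(a,2)
def blob(c,box,lo,hi):
    W=cloud(c);u0,v0,u1,v1=box;m=np.zeros((480,640),np.uint8)
    m[v0:v1,u0:u1]=((W[...,2]>lo)&(W[...,2]<hi)&(c['depth']>0))[v0:v1,u0:u1]
    m=cv2.morphologyEx(m,cv2.MORPH_OPEN,np.ones((3,3)))
    return W[m>0]
E
python3 - <<'E'
import numpy as np
from h import *
c=dict(np.load('top0.npz'))
W=cloud(c)
for n,(u,v) in dict(deck=(300,290),pack=(390,320),house=(220,260),button=(193,277),bench=(500,400)).items(): print(n,W[v,u].round(4))
P=blob(c,(365,275,460,350),.040,.056);print('pack',rect(P),len(P),P.mean(0))
P=blob(c,(155,225,245,335),.055,.068);print('house',rect(P),len(P),P[:,2].mean())
P=blob(c,(180,262,208,292),.068,.1);print('button',rect(P),len(P),P.mean(0))
for n,uv,z in [('deckA',(456,284),.008),('deckB',(447,363),.008),('rail+',(349,277),.018),('rail-',(340,334),.018),('button',(193,276),.07),('dial',(200,248),.07),('disp',(187,303),.062)]: print(n,pix(c,*uv,z).round(4))
E
```

```text
deck [0.5146 0.0407 0.0097]
pack [ 0.4643 -0.0946  0.0472]
house [0.5552 0.1576 0.065 ]
button [0.5275 0.1912 0.0844]
bench [ 0.3431 -0.2647 -0.0013]
pack (array([ 475.6, -128. ]), array([100.2,  64.1]), 76.52) 2904 [ 0.47501009 -0.12726553  0.04905819]
house (array([530.5, 195. ]), array([ 81.1, 130.1]), 79.64) 3785 0.0628696704525076
button (array([530., 195.]), array([38. , 39.6]), 88.76) 622 [0.52957941 0.1938264  0.07820852]
deckA [ 0.5209 -0.209   0.008 ]
deckB [ 0.3993 -0.1853  0.008 ]
rail+ [ 0.5332 -0.0375  0.018 ]
rail- [ 0.4451 -0.0211  0.018 ]
button [0.531  0.1954 0.07  ]
dial [0.5729 0.187  0.07  ]
disp [0.4923 0.2046 0.062 ]
```

```bash
cat >> h.py <<'E'
YAW=np.deg2rad(79.7);X=np.array([np.cos(YAW),np.sin(YAW)]);Y=np.array([-X[1],X[0]])
O=np.array([.5303,.195])-.170*X
def w(x,y,z): return np.r_[O+x*X+y*Y,z]
def tst(p): d=np.asarray(p)[:2]-O; return np.round([d@X*1000,d@Y*1000],1)
def rel(s,p,yaw=-100.3):
    R=np.array(s['ee_rot']);o=R.T@(np.array(p)-s['tcp_pos'])*100
    a=np.arctan2(R[1,0],R[0,0]); d=(np.deg2rad(yaw)-a+np.pi)%(2*np.pi)-np.pi
    return o.round(2),'spin',round(-d,3)
E
python3 - <<'E'
from station import r
from h import *
s=r.sense();print(rel(s,[.40,.30,.235]),rel(s,w(-.25,-.004,.15)),w(-.25,-.004,.15))
E
```

```text
(array([27.43, 20.63,  0.9 ]), 'spin', np.float64(1.404)) (array([50.64, 67.41,  9.49]), 'spin', np.float64(1.404)) [ 0.45913861 -0.21894692  0.15      ]
```

Call:
{"fn": "apply_moves", "kwargs": {"plan": [{"grip": 0.3, "offset": [4, 2.9, 0], "spin": 0.14}, {"grip": 0.3, "offset": [8, 5.8, 0], "spin": 0.28}, {"grip": 0.3, "offset": [12, 8.8, 0], "spin": 0.42}, {"grip": 0.3, "offset": [16, 11.7, 0], "spin": 0.56}, {"grip": 0.3, "offset": [20, 14.6, 0], "spin": 0.7}]}}

```text
time_s: 0.6
tcp_pos: [0.3514, 0.3805, 0.2443]
ee_rot: [[0.496, -0.868, -0.0], [-0.868, -0.496, -0.0], [0.0, 0.001, -1.0]]
wrist_force: [0.7, 1.1, 0.8]
gripper_width: 0.633
gripper_force: 0.0
```

```bash
python3 - <<'E'
from station import r
from h import *
s=r.sense();print(s['tcp_pos'],s['gripper_width']);print(rel(s,[.43,.10,.235]),rel(s,w(-.25,-.004,.15)))
E
```

```text
[0.3513767  0.38054249 0.24426267] 0.6329918864774412
(array([28.26,  7.08,  0.94]), 'spin', np.float64(0.699)) (array([57.4 , 20.36,  9.45]), 'spin', np.float64(0.699))
```

Call:
{"fn": "apply_moves", "kwargs": {"plan": [{"grip": 0.3, "offset": [4.8, 1.2, 0], "spin": 0.14}, {"grip": 0.3, "offset": [9.6, 2.4, 0], "spin": 0.28}, {"grip": 0.3, "offset": [14.4, 3.6, 0], "spin": 0.42}, {"grip": 0.3, "offset": [19.2, 4.8, 0], "spin": 0.56}, {"grip": 0.3, "offset": [24, 6, 0], "spin": 0.7}]}}

```text
time_s: 1.1
tcp_pos: [0.4188, 0.1426, 0.2445]
ee_rot: [[-0.18, -0.984, -0.0], [-0.984, 0.18, 0.0], [-0.0, 0.0, -1.0]]
wrist_force: [1.3, 1.4, -0.6]
gripper_width: 0.311
gripper_force: 0.0
```

```bash
python3 - <<'E'
from station import r
from h import *
s=r.sense();print(s['tcp_pos'],s['gripper_width']);print(rel(s,w(-.25,-.004,.12)))
E
```

```text
[0.41882665 0.14263665 0.24448188] 0.311442022537645
(array([ 34.84, -10.48,  12.44]), 'spin', np.float64(-0.001))
```

Call:
{"fn": "apply_moves", "kwargs": {"plan": [{"grip": 0.3, "offset": [4.6, -1.4, 0], "spin": 0}, {"grip": 0.3, "offset": [9.2, -2.8, 0], "spin": 0}, {"grip": 0.3, "offset": [13.8, -4.2, 0], "spin": 0}, {"grip": 0.3, "offset": [18.4, -5.6, 0], "spin": 0}, {"grip": 0.3, "offset": [23, -7, 0], "spin": 0}]}}

```text
time_s: 1.6
tcp_pos: [0.4473, -0.0959, 0.2445]
ee_rot: [[-0.175, -0.985, 0.0], [-0.985, 0.175, 0.0], [-0.0, -0.0, -1.0]]
wrist_force: [1.5, 0.6, 0.4]
gripper_width: 0.298
gripper_force: 0.0
```

Call:
{"fn": "apply_moves", "kwargs": {"plan": [{"grip": 0.3, "offset": [4, -1.2, 0], "spin": 0}, {"grip": 0.3, "offset": [8, -2.3, 1.5], "spin": 0}, {"grip": 0.3, "offset": [11.8, -3.5, 4.5], "spin": 0}, {"grip": 0.3, "offset": [11.8, -3.5, 8.5], "spin": 0}, {"grip": 0.3, "offset": [11.8, -3.5, 12.4], "spin": 0}]}}

```text
time_s: 2.1
tcp_pos: [0.461, -0.2177, 0.119]
ee_rot: [[-0.178, -0.984, 0.0], [-0.984, 0.178, 0.0], [-0.0, -0.0, -1.0]]
wrist_force: [0.7, -0.2, -0.6]
gripper_width: 0.299
gripper_force: 0.0
```

```bash
python3 - <<'E'
from station import r
from h import *
s=r.sense();print(s['tcp_pos'],s['gripper_width'],tst(s['tcp_pos']));print(rel(s,w(-.25,-.004,.046)))
c=r.capture('top');cv2.imwrite('pics/t1.png',c['img'][180:420,120:520])
E
```

```text
[ 0.46097082 -0.21768659  0.118976  ] 0.29921608407327077 [-248.4   -5.6]
(array([0.16, 0.16, 7.3 ]), 'spin', np.float64(0.001))
```

View pics/t1.png

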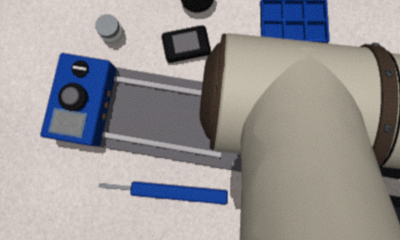

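The top view is blocked by the arm, which covers the pack. The housing at (72,98) in the crop and the rails are still clear. I'll descend and use the scene camera.

Call:
{"fn": "apply_moves", "kwargs": {"plan": [{"grip": 0.3, "offset": [0.2, 0.2, 2.5], "spin": 0}, {"grip": 0.3, "offset": [0.2, 0.2, 5], "spin": 0}, {"grip": 0.3, "offset": [0.2, 0.2, 6.5], "spin": 0}, {"grip": 0.3, "offset": [0.2, 0.2, 7.3], "spin": 0}]}}

```text
time_s: 2.55
tcp_pos: [0.4587, -0.2177, 0.0468]
ee_rot: [[-0.175, -0.985, -0.002], [-0.985, 0.175, 0.0], [0.0, 0.002, -1.0]]
wrist_force: [-0.6, -1.2, 0.0]
gripper_width: 0.301
gripper_force: 0.0
```

Call:
{"fn": "apply_moves", "kwargs": {"plan": [{"grip": 0.3, "offset": [-0.6, 0, 0], "spin": 0}, {"grip": 0.3, "offset": [-1.2, 0, 0], "spin": 0}, {"grip": 0.3, "offset": [-1.8, 0, 0], "spin": 0}, {"grip": 0.3, "offset": [-2.3, 0, 0], "spin": 0}, {"grip": 0.3, "offset": [-2.8, 0, 0], "spin": 0}]}}

```text
time_s: 3.05
tcp_pos: [0.4645, -0.1898, 0.0482]
ee_rot: [[-0.175, -0.985, 0.001], [-0.985, 0.175, -0.0], [-0.0, -0.001, -1.0]]
wrist_force: [-0.6, -0.2, -0.2]
gripper_width: 0.299
gripper_force: 0.5
```

```bash
cat >> h.py <<'E'
def look(r,name,save=None):
    c=r.capture(name); 
    s=r.sense();print(s['time_s'],'tcp',tst(s['tcp_pos']),s['tcp_pos'][2].round(4),'F',np.round(s['wrist_force'],1))
    if save: cv2.imwrite(save,c['img'][100:400,150:550])
    W=cloud(c);d=W[...,:2]-O;tx=d@X;ty=d@Y
    x0=tst(s['tcp_pos'])[0]/1000+.0115
    m=(W[...,2]>.035)&(W[...,2]<.053)&(abs(ty)<.06)&(tx>x0)&(tx<.128)&(c['depth']>0)
    m=cv2.morphologyEx(m.astype(np.uint8),cv2.MORPH_OPEN,np.ones((3,3)))>0
    q=rect(np.stack([tx[m],ty[m]],-1));print('pack in tester mm',q,m.sum(),W[m][:,2].mean())
E
python3 - <<'E'
from station import r
from h import *
look(r,'scene','pics/s2.png')
E
```

```text
3.1 tcp [-220.    -4.1] 0.0481 F [-0.2  0.4  0.3]
pack in tester mm (array([-156.9,   -5.1]), array([ 66.6, 101.6]), 86.15) 1896 0.046350951171283926
```

View pics/s2.png

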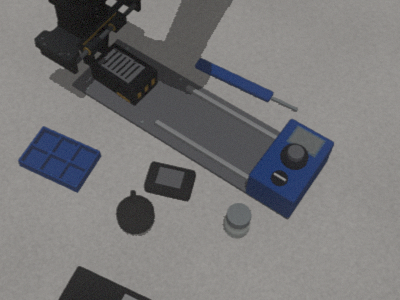

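The scene view shows the fingers at about (105,50) in the crop, just behind the pack at (125,70). Everything is clear, so I start pushing.

Call:
{"fn": "apply_moves", "kwargs": {"plan": [{"grip": 0.3, "offset": [-0.5, 0, 0], "spin": 0}, {"grip": 0.3, "offset": [-1, 0, 0], "spin": 0}, {"grip": 0.3, "offset": [-1.5, 0, 0], "spin": 0}, {"grip": 0.3, "offset": [-2, 0, 0], "spin": 0}, {"grip": 0.3, "offset": [-2.5, 0, 0], "spin": 0}]}}

```text
time_s: 3.6
tcp_pos: [0.4683, -0.1655, 0.0476]
ee_rot: [[-0.175, -0.985, -0.0], [-0.985, 0.175, -0.0], [0.0, 0.0, -1.0]]
wrist_force: [-0.5, -3.2, 2.8]
gripper_width: 0.3
gripper_force: 1.7
```

```bash
python3 - <<'E'
from station import r
from h import *
look(r,'scene')
E
```

```text
3.65 tcp [-195.2   -3.4] 0.0475 F [ 0.8 -0.8 -0.4]
pack in tester mm (array([-133.5,   -1.2]), array([99.9, 67.1]), 0.46) 1939 0.04641193094357704
```

Call:
{"fn": "apply_moves", "kwargs": {"plan": [{"grip": 0.3, "offset": [-0.6, 0, 0], "spin": 0}, {"grip": 0.3, "offset": [-1.2, 0, 0], "spin": 0}, {"grip": 0.3, "offset": [-1.8, 0, 0], "spin": 0}, {"grip": 0.3, "offset": [-2.4, 0, 0], "spin": 0}, {"grip": 0.3, "offset": [-3, 0, 0], "spin": 0}]}}

```text
time_s: 4.15
tcp_pos: [0.4736, -0.1356, 0.0474]
ee_rot: [[-0.175, -0.985, -0.0], [-0.985, 0.175, 0.0], [0.0, 0.0, -1.0]]
wrist_force: [-1.2, -3.5, 0.5]
gripper_width: 0.298
gripper_force: 1.4
```

```bash
python3 - <<'E'
from station import r
from h import *
look(r,'scene','pics/s3.png')
c=r.capture('scene');cv2.imwrite('pics/s3.png',cv2.resize(c['img'][130:300,210:450],None,fx=3,fy=3))
E
```

```text
4.2 tcp [-164.8   -3.5] 0.0474 F [ 0.4 -0.2  0.2]
pack in tester mm (array([-103.,   -1.]), array([100.6,  66.6]), 0.59) 1986 0.04634992649248516
```

View pics/s3.png

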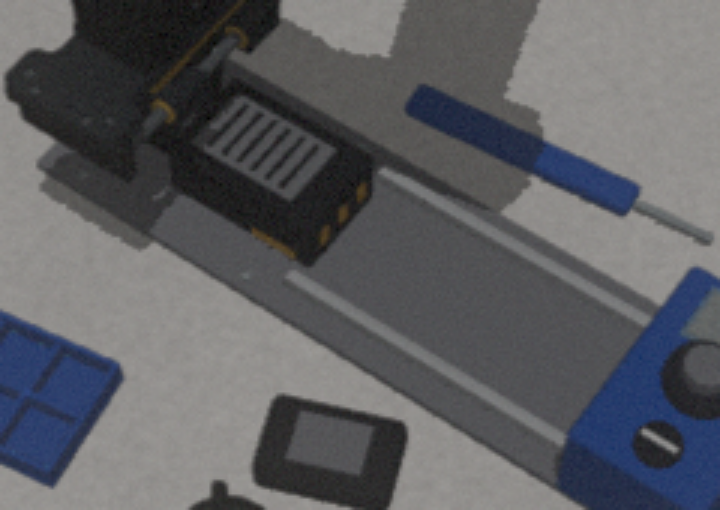

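The pack's nose, near (340,220), is entering the mouth centred between the rail ends at (290,275) and (385,175), square to the lane.

Call:
{"fn": "apply_moves", "kwargs": {"plan": [{"grip": 0.3, "offset": [-0.7, 0, 0], "spin": 0}, {"grip": 0.3, "offset": [-1.4, 0, 0], "spin": 0}, {"grip": 0.3, "offset": [-2.1, 0, 0], "spin": 0}, {"grip": 0.3, "offset": [-2.8, 0, 0], "spin": 0}, {"grip": 0.3, "offset": [-3.5, 0, 0], "spin": 0}]}}

```text
time_s: 4.75
tcp_pos: [0.4797, -0.1011, 0.0474]
ee_rot: [[-0.175, -0.985, -0.0], [-0.985, 0.175, 0.0], [-0.0, 0.0, -1.0]]
wrist_force: [-0.9, -0.5, -0.2]
gripper_width: 0.295
gripper_force: 0.7
```

Call:
{"fn": "apply_moves", "kwargs": {"plan": [{"grip": 0.3, "offset": [-0.7, 0, 0], "spin": 0}, {"grip": 0.3, "offset": [-1.4, 0, 0], "spin": 0}, {"grip": 0.3, "offset": [-2.1, 0, 0], "spin": 0}, {"grip": 0.3, "offset": [-2.8, 0, 0], "spin": 0}, {"grip": 0.3, "offset": [-3.5, 0, 0], "spin": 0}]}}

```text
time_s: 5.25
tcp_pos: [0.486, -0.0668, 0.0475]
ee_rot: [[-0.175, -0.985, -0.0], [-0.985, 0.175, -0.0], [0.0, 0.0, -1.0]]
wrist_force: [-0.1, -1.2, 0.1]
gripper_width: 0.301
gripper_force: 0.7
```

```bash
python3 - <<'E'
from station import r
from h import *
look(r,'scene')
c=r.capture('scene');W=cloud(c);d=W[...,:2]-O;tx=d@X;ty=d@Y
for s in(1,-1):
    m=(W[...,2]>.0145)&(W[...,2]<.022)&(abs(s*ty-.045)<.008)&(tx>.05)&(tx<.12)
    print(s,m.sum(),np.percentile(ty[m],[5,50,95]).round(4))
E
```

```text
5.3 tcp [-94.7  -3.6] 0.0477 F [ 0.7  1.4 -0.3]
pack in tester mm (array([-33.2,  -1.5]), array([67.6, 99.6]), 89.7) 2082 0.04651712773900738
1 175 [0.0405 0.0444 0.0484]
-1 195 [-0.0494 -0.0455 -0.0418]
```

Call:
{"fn": "apply_moves", "kwargs": {"plan": [{"grip": 0.3, "offset": [-0.7, 0, 0], "spin": 0}, {"grip": 0.3, "offset": [-1.4, 0, 0], "spin": 0}, {"grip": 0.3, "offset": [-2.1, 0, 0], "spin": 0}, {"grip": 0.3, "offset": [-2.8, 0, 0], "spin": 0}, {"grip": 0.3, "offset": [-3.5, 0, 0], "spin": 0}]}}

```text
time_s: 5.85
tcp_pos: [0.4921, -0.0324, 0.0477]
ee_rot: [[-0.175, -0.985, -0.0], [-0.985, 0.175, -0.0], [0.0, 0.0, -1.0]]
wrist_force: [-0.7, -3.8, 1.2]
gripper_width: 0.298
gripper_force: 1.7
```

Call:
{"fn": "apply_moves", "kwargs": {"plan": [{"grip": 0.3, "offset": [-0.7, 0, 0], "spin": 0}, {"grip": 0.3, "offset": [-1.4, 0, 0], "spin": 0}, {"grip": 0.3, "offset": [-2.1, 0, 0], "spin": 0}, {"grip": 0.3, "offset": [-2.8, 0, 0], "spin": 0}, {"grip": 0.3, "offset": [-3.5, 0, 0], "spin": 0}]}}

```text
time_s: 6.35
tcp_pos: [0.4981, 0.0022, 0.0475]
ee_rot: [[-0.175, -0.985, -0.0], [-0.985, 0.175, -0.0], [0.0, 0.0, -1.0]]
wrist_force: [0.5, -3.6, 2.7]
gripper_width: 0.301
gripper_force: 1.8
```

```bash
python3 - <<'E'
from station import r
from h import *
look(r,'scene')
E
```

```text
6.4 tcp [-24.5  -3.3] 0.0475 F [ 0.3 -0.5  0.1]
pack in tester mm (array([36.8, -0.5]), array([98.8, 67.2]), 0.35) 2133 0.04669571271385691
```

43 mm remain. I'll push 34 mm at normal speed, then creep.

Call:
{"fn": "apply_moves", "kwargs": {"plan": [{"grip": 0.3, "offset": [-0.7, 0, 0], "spin": 0}, {"grip": 0.3, "offset": [-1.4, 0, 0], "spin": 0}, {"grip": 0.3, "offset": [-2.1, 0, 0], "spin": 0}, {"grip": 0.3, "offset": [-2.8, 0, 0], "spin": 0}, {"grip": 0.3, "offset": [-3.4, 0, 0], "spin": 0}]}}

```text
time_s: 6.9
tcp_pos: [0.5042, 0.0358, 0.0474]
ee_rot: [[-0.175, -0.985, -0.0], [-0.985, 0.175, 0.0], [-0.0, 0.0, -1.0]]
wrist_force: [0.0, -2.4, 1.2]
gripper_width: 0.301
gripper_force: 1.3
```

Call:
{"fn": "apply_moves", "kwargs": {"plan": [{"grip": 0.3, "offset": [-0.15, 0, 0], "spin": 0}, {"grip": 0.3, "offset": [-0.3, 0, 0], "spin": 0}, {"grip": 0.3, "offset": [-0.45, 0, 0], "spin": 0}, {"grip": 0.3, "offset": [-0.6, 0, 0], "spin": 0}, {"grip": 0.3, "offset": [-0.7, 0, 0], "spin": 0}]}}

```text
time_s: 7.4
tcp_pos: [0.5053, 0.042, 0.0475]
ee_rot: [[-0.175, -0.985, -0.0], [-0.985, 0.175, 0.0], [-0.0, 0.0, -1.0]]
wrist_force: [-0.9, -1.3, -0.8]
gripper_width: 0.298
gripper_force: 0.9
```

```bash
python3 - <<'E'
from station import r
from h import *
look(r,'scene')
E
```

```text
7.45 tcp [15.1 -2.8] 0.0475 F [-0.3 -0.7  0.4]
pack in tester mm (array([77.4,  0. ]), array([67.4, 98.5]), 89.46) 2157 0.046722120552771876
```

Call:
{"fn": "apply_moves", "kwargs": {"plan": [{"grip": 0.3, "offset": [-0.1, 0, 0], "spin": 0}, {"grip": 0.3, "offset": [-0.2, 0, 0], "spin": 0}, {"grip": 0.3, "offset": [-0.25, 0, 0], "spin": 0}]}}

```text
time_s: 7.75
tcp_pos: [0.5058, 0.0445, 0.0475]
ee_rot: [[-0.175, -0.985, -0.0], [-0.985, 0.175, 0.0], [-0.0, 0.0, -1.0]]
wrist_force: [0.3, -1.4, -1.6]
gripper_width: 0.3
gripper_force: 0.7
```

Call:
{"fn": "apply_moves", "kwargs": {"plan": [{"grip": 0.3, "offset": [-0.05, 0, 0], "spin": 0}, {"grip": 0.3, "offset": [-0.1, 0, 0], "spin": 0}]}}

```text
time_s: 7.95
tcp_pos: [0.5058, 0.0454, 0.0475]
ee_rot: [[-0.175, -0.985, -0.0], [-0.985, 0.175, -0.0], [0.0, 0.0, -1.0]]
wrist_force: [0.6, -2.8, -0.7]
gripper_width: 0.299
gripper_force: 1.4
```

Call:
{"fn": "apply_moves", "kwargs": {"plan": [{"grip": 0.3, "offset": [-0.05, 0, 0], "spin": 0}, {"grip": 0.3, "offset": [-0.1, 0, 0], "spin": 0}]}}

```text
time_s: 8.15
tcp_pos: [0.5056, 0.0456, 0.0475]
ee_rot: [[-0.176, -0.984, -0.002], [-0.984, 0.176, -0.001], [0.001, 0.001, -1.0]]
wrist_force: [-0.3, -7.1, 1.1]
gripper_width: 0.303
gripper_force: 3.3
```

```bash
python3 - <<'E'
from station import r
from h import *
look(r,'scene')
c=r.capture('scene');cv2.imwrite('pics/s4.png',cv2.resize(c['img'][200:320,330:490],None,fx=4,fy=4))
E
```

```text
8.2 tcp [18.5 -2.3] 0.0475 F [-0.1 -5.2  0. ]
pack in tester mm (array([79.7,  1. ]), array([96.1, 67.6]), 0.49) 2086 0.0467530269159309
```

View pics/s4.png

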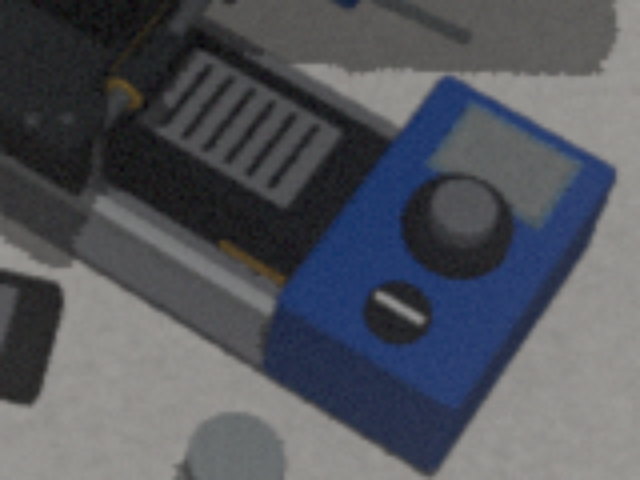

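The pack's nose is flush against the blue housing, near (320,230), and it is centred with a steady 5 N reaction, so it is home. Next I back off, rise and close the gripper.

Call:
{"fn": "apply_moves", "kwargs": {"plan": [{"grip": 0.3, "offset": [0.3, 0, 0], "spin": 0}, {"grip": 0.3, "offset": [2, 0, 0], "spin": 0}, {"grip": 0.3, "offset": [2, 0, -3], "spin": 0}, {"grip": 0.0, "offset": [2, 0, -7], "spin": 0}, {"grip": 0.0, "offset": [2, 0, -11], "spin": 0}]}}

```text
time_s: 8.75
tcp_pos: [0.5024, 0.026, 0.1587]
ee_rot: [[-0.175, -0.984, -0.0], [-0.984, 0.175, 0.0], [-0.0, 0.0, -1.0]]
wrist_force: [1.5, -0.2, 0.4]
gripper_width: 0.198
gripper_force: 0.0
```

```bash
python3 - <<'E'
from station import r
from h import *
c=dict(np.load('top0.npz'))
W=cloud(c)[255:300,170:215].reshape(-1,3)
print(np.histogram(W[:,2],np.arange(.058,.096,.002)))
P=W[W[:,2]>.080];print(rect(P),len(P),P.mean(0),np.median(P[:,2]))
look(r,'scene')
c=r.capture('scene');b=cloud(c);q=b[(b[...,2]>.08)&(abs(b[...,0]-.530)<.03)&(abs(b[...,1]-.195)<.03)];print(rect(q),len(q),np.median(q[:,2]))
s=r.sense();print(rel(s,[.5303,.195,.145]),s['gripper_width'])
E
```

```text
(array([ 10, 270, 685, 307,  55,  16,  25, 117, 196,  41,  10,  12,  86,
       131,  16,   0,   0,   0]), array([0.058, 0.06 , 0.062, 0.064, 0.066, 0.068, 0.07 , 0.072, 0.074,
       0.076, 0.078, 0.08 , 0.082, 0.084, 0.086, 0.088, 0.09 , 0.092,
       0.094]))
(array([486.6, 109.1]), array([219.6,  24.7]), 63.25) 253 [0.52747557 0.18992509 0.10428129] 0.08431318845818446
8.8 tcp [ 0.4 -6.9] 0.1661 F [ 0.9 -0.1  5.6]
pack in tester mm (array([78.6,  0.1]), array([97.9, 66.1]), 0.23) 2195 0.04684706445618458
(array([531.9, 196.4]), array([24.4, 24.5]), 17.0) 193 0.08296207859058294
(array([-16.93,   0.59,   1.94]), 'spin', np.float64(0.005)) 0.11126452368990344
```

Call:
{"fn": "apply_moves", "kwargs": {"plan": [{"grip": 0, "offset": [0, 0, 0], "spin": 0}, {"grip": 0, "offset": [-4, 0, 0], "spin": 0}, {"grip": 0, "offset": [-8, 0, 0], "spin": 0}, {"grip": 0, "offset": [-12, 0, 0], "spin": 0}, {"grip": 0, "offset": [-16, 0, 0], "spin": 0}]}}

```text
time_s: 9.35
tcp_pos: [0.53, 0.1849, 0.1557]
ee_rot: [[-0.176, -0.984, -0.003], [-0.984, 0.176, -0.001], [0.002, 0.002, -1.0]]
wrist_force: [0.8, -0.8, 0.0]
gripper_width: 0.004
gripper_force: 0.0
```

Call:
{"fn": "apply_moves", "kwargs": {"plan": [{"grip": 0, "offset": [-0.8, 0, 0], "spin": 0}, {"grip": 0, "offset": [-0.8, 0, 1], "spin": 0}, {"grip": 0, "offset": [-0.8, 0, 1], "spin": 0}]}}

```text
time_s: 9.65
tcp_pos: [0.5301, 0.1904, 0.1446]
ee_rot: [[-0.176, -0.984, -0.006], [-0.984, 0.176, -0.003], [0.004, 0.005, -1.0]]
wrist_force: [0.2, -0.6, 0.2]
gripper_width: 0.007
gripper_force: 0.0
```

```bash
python3 - <<'E'
from station import r
from h import *
s=r.sense();print(s['tcp_pos'],rel(s,[.531,.1957,.107]),s['gripper_width'])
E
```

```text
[0.53014354 0.19041727 0.14458901] (array([-0.55, -0.01,  3.76]), 'spin', np.float64(0.003)) 0.007310148326691107
```

Call:
{"fn": "apply_moves", "kwargs": {"plan": [{"grip": 0, "offset": [-0.5, 0, 1], "spin": 0}, {"grip": 0, "offset": [-0.5, 0, 2], "spin": 0}, {"grip": 0, "offset": [-0.5, 0, 2.8], "spin": 0}, {"grip": 0, "offset": [-0.5, 0, 3.4], "spin": 0}, {"grip": 0, "offset": [-0.5, 0, 3.4], "spin": 0}]}}

```text
time_s: 10.15
tcp_pos: [0.5323, 0.1964, 0.1123]
ee_rot: [[-0.176, -0.984, -0.002], [-0.984, 0.176, -0.001], [0.002, 0.002, -1.0]]
wrist_force: [0.5, -0.5, 0.1]
gripper_width: 0.006
gripper_force: 0.0
```

Call:
{"fn": "apply_moves", "kwargs": {"plan": [{"grip": 0, "offset": [0, 0, 0.2], "spin": 0}, {"grip": 0, "offset": [0, 0, 0.4], "spin": 0}, {"grip": 0, "offset": [0, 0, 0.6], "spin": 0}, {"grip": 0, "offset": [0, 0, 0.7], "spin": 0}]}}

```text
time_s: 10.55
tcp_pos: [0.5329, 0.1971, 0.1066]
ee_rot: [[-0.175, -0.985, 0.0], [-0.985, 0.175, 0.0], [-0.0, -0.0, -1.0]]
wrist_force: [0.4, 0.2, -0.1]
gripper_width: 0.006
gripper_force: 0.0
```

Call:
{"fn": "apply_moves", "kwargs": {"plan": [{"grip": 0, "offset": [0, 0, 0.15], "spin": 0}, {"grip": 0, "offset": [0, 0, 0.3], "spin": 0}, {"grip": 0, "offset": [0, 0, 0.45], "spin": 0}, {"grip": 0, "offset": [0, 0, 0.6], "spin": 0}, {"grip": 0, "offset": [0, 0, 0.6], "spin": 0}]}}

```text
time_s: 11.05
tcp_pos: [0.533, 0.1971, 0.1007]
ee_rot: [[-0.175, -0.985, 0.0], [-0.985, 0.175, 0.0], [-0.0, -0.0, -1.0]]
wrist_force: [-1.2, 0.6, 3.7]
gripper_width: 0.005
gripper_force: 1.8
```

Call:
{"fn": "apply_moves", "kwargs": {"plan": [{"grip": 0, "offset": [0, 0, 0.1], "spin": 0}, {"grip": 0, "offset": [0, 0, 0.2], "spin": 0}, {"grip": 0, "offset": [0, 0, 0.2], "spin": 0}]}}

```text
time_s: 11.35
tcp_pos: [0.533, 0.1971, 0.1003]
ee_rot: [[-0.174, -0.985, 0.001], [-0.985, 0.174, -0.0], [0.0, -0.001, -1.0]]
wrist_force: [-4.6, -0.5, 11.8]
gripper_width: 0.007
gripper_force: 5.9
```

The force rose from 3.7 N to 11.8 N over 0.4 mm, so the button has bottomed out. I retreat.

Call:
{"fn": "apply_moves", "kwargs": {"plan": [{"grip": 0, "offset": [0, 0, 0], "spin": 0}, {"grip": 0, "offset": [0, 0, -1], "spin": 0}, {"grip": 0, "offset": [0, 0, -3], "spin": 0}, {"grip": 0, "offset": [0, 0, -6], "spin": 0}, {"grip": 0, "offset": [0, 0, -6], "spin": 0}]}}

```text
time_s: 11.85
tcp_pos: [0.5354, 0.1983, 0.1626]
ee_rot: [[-0.174, -0.985, 0.008], [-0.985, 0.174, 0.004], [-0.005, -0.007, -1.0]]
wrist_force: [-0.1, 0.7, -0.0]
gripper_width: 0.005
gripper_force: 0.0
```

```bash
python3 - <<'E'
from station import r
from h import *
look(r,'scene')
c=r.capture('scene');b=cloud(c);q=b[(b[...,2]>.078)&(b[...,2]<.09)&(abs(b[...,0]-.530)<.02)&(abs(b[...,1]-.195)<.02)];print(len(q),np.median(q[:,2]) if len(q) else 0)
cv2.imwrite('pics/s5.png',cv2.resize(c['img'][170:320,290:490],None,fx=3,fy=3))
E
```

```text
11.9 tcp [173.4  -3.2] 0.1605 F [-0.1  0.  -0.2]
pack in tester mm (array([0., 0.]), array([0., 0.]), 0.0) 0 nan
7 0.07981088739938176h.py:32: RuntimeWarning: Mean of empty slice.
  q=rect(np.stack([tx[m],ty[m]],-1));print('pack in tester mm',q,m.sum(),W[m][:,2].mean())
  ret = ret.dtype.type(ret / rcount)
```

View pics/s5.png

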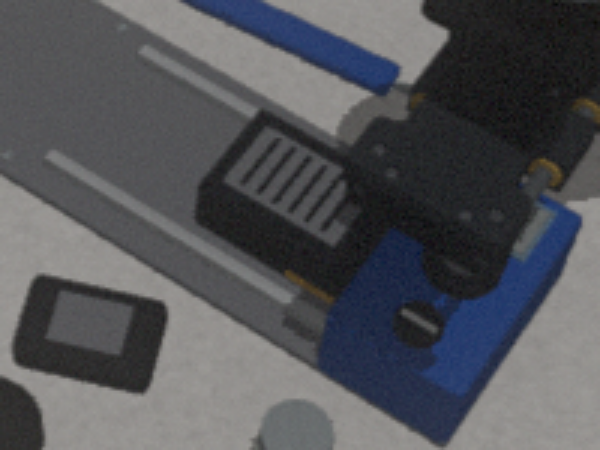

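The pack is still home at about (290,210), but the gripper hides the button. I raise the gripper and check once more.

Call:
{"fn": "apply_moves", "kwargs": {"plan": [{"grip": 0, "offset": [3, 0, -4], "spin": 0}, {"grip": 0, "offset": [7, 0, -6], "spin": 0}, {"grip": 0, "offset": [12, 0, -6], "spin": 0}, {"grip": 0, "offset": [16, 0, -6], "spin": 0}, {"grip": 0, "offset": [16, 0, -6], "spin": 0}]}}

```text
time_s: 12.45
tcp_pos: [0.5027, 0.0358, 0.2174]
ee_rot: [[-0.18, -0.984, -0.003], [-0.984, 0.18, -0.001], [0.001, 0.003, -1.0]]
wrist_force: [0.2, 1.1, -0.8]
gripper_width: 0.005
gripper_force: 0.0
```

```bash
python3 - <<'E'
from station import r
from h import *
s=r.sense();print(s['tcp_pos'])
c=r.capture('scene');b=cloud(c);q=b[(b[...,2]>.076)&(b[...,2]<.09)&(abs(b[...,0]-.530)<.02)&(abs(b[...,1]-.195)<.02)];print(len(q),np.median(q[:,2]) if len(q) else 0)
d=b[...,:2]-O;tx=d@X;ty=d@Y;m=(b[...,2]>.035)&(b[...,2]<.053)&(abs(ty)<.05)&(tx>0)&(tx<.128);print(m.sum(),rect(np.stack([tx[m],ty[m]],-1)))
E
```

```text
[0.50272829 0.0358074  0.21742134]
229 0.08250719906949769
2209 (array([78.8,  0.2]), array([66.4, 97.8]), 89.94)
```

The button is back up at z ≈ 0.083, and the pack is home, centred and square.

```bash
python3 -c "
from station import r
print(r.finish_job())"
```

```text
the job is handed in; nothing more can be done
None
```

The pack is home against the contact face (centred and square by the camera), the start button was pressed to its stop and is back up, and the job was handed in at about 12.5 s; the hand-in returned no verdict.

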